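Right the toppled spray bottle and tip the garnish box lids shut

ROBOT

A 6-joint arm with a two-finger parallel gripper is mounted at the origin on a cart in front of the work surface, level with it; the furniture and walls round the work are solid. World frame = base frame: x ahead of the robot, y to its left, z up, the work surface at z = 0. Lengths are in m, angles in rad, forces in N, time in s.
With the tool pointing down it reaches from about 0.3 to 0.875 m from the base axis. Payload 6.4 kg.
Tool frame: the origin (TCP) lies between the finger pads; the fingertips stand 8 mm ahead of it and the grasp point (between the pads) lies 11 mm behind it; z points along the fingers, y is the direction in which the jaws open and shut (so a half turn about z gives the same grasp; the last joint's range is limited). The gripper opens to 85 mm and grips with 20 to 120 N. Pads are 22 mm wide; open, the fingers measure 114 mm over their backs; the gripper's body (76 mm by 85 mm) begins 54 mm behind the grasp point. The pads swing forward as they close: fully open they stand 13 mm farther back than shut.
Start: joints at [1.033, 0.181, 1.607, -0, 1.354, -0.206], TCP at [0.187, 0.544, 0.239] pointing down, gripper open.
Joint ranges: [-2.99, 2.99], [-0.89, 2.07], [0.3, 2.58], [-1.14, 4.28], [0, 2.63], [-3.12, 3.12]. Speed limits (rad/s): [2.57, 2.57, 3.01, 3.14, 3.14, 3.14].

INTERFACE

Orientations are given as a unit quaternion [w, x, y, z].
In Python, from bench import monitor, viewer, workorder, spotter gives the robot as it stands. The module is installed in compiled form; this text tells all that it offers.
- The arm moves only by the tool move_arm, never from a script. Its argument "motion" is a list of rows, each a list of 3 entries, a list of its own where there are three numbers: the shift along the tool's x, y, z in units of 60 mm (1.0 is 60 mm), then the turn, a rotation vector about the tool's x, y, z in units of 8 degrees (1.0 is 8 degrees), then the opening in per cent of the stroke, from 0 (shut) to 100 (fully open). In form: [[[dx, dy, dz], [rx, ry, rz], grip], ...]. A call has 1 to 10 rows; each row is the pose to reach, as a shift and turn from the pose commanded when the call began, along the tool's axes at that moment; what a row does not reach only later rows make up. A row lasts 1/8 s, in which the tool goes at most 62.5 mm and 10.7 degrees, less where a joint would pass 70% of its speed; a pose out of reach is approached as far as the arm can. A call with a gripper value outside its range is refused whole. The fingers move at their own pace and stop on an object; the grip force is fixed at half the most. Time passes only in rows, so rows that repeat a pose let the fingers close. It gives the time, the measured TCP pose, the force and the opening at its end, in the units of the state.
- monitor.get_obs(): the state, without advancing time (a new reading comes with each control period).
- viewer.camera(name): name is "scene" or "top"; returns the picture (480x640x3 uint8, blue, green, red); there is no depth.
- viewer.calibration(name): a dict with "fovy" (degrees; the focal length in pixels is half the picture's height over the tangent of half this angle, whatever the lens; pixels are square), "cx", "cy" (the principal point, pixels), "extrinsics" (4x4, takes a point from camera to world coordinates). Camera axes: x right, y down, z forward; pixel columns grow to the right and rows downward; lengths in m; the calibration is good to about 2 mm. A picture is of the moment at which its call begins. calibration takes no time and is no camera call.
- workorder.hand_in(): hands the job in, once; it reports no verdict.
Trained networks look in the newest picture that a camera, given by its name, has taken for a name from the list of things; names that differ only in an ending like _2 or _b are one class to them, and where a whole thing is asked for, a point or a joint stands for the part that bears it (a point fixed in the world has none). Each returns a list of dicts, best first, with "score" (0 to 1); they miss things now and then, are a little off and sometimes report something else, mostly with a low value. They report only what shows in the picture. A call takes as long as a camera call.
- spotter.search_frame(camera, name): "centre" ([column, row] as shares, 0 to 1, of the picture: columns of its width, rows of its height, amid what is visible of it).
- spotter.outline_of(camera, name): "region" (480x640 bool, what is visible of it) and "centre" ([column, row] as shares, 0 to 1, of the picture: columns of its width, rows of its height, amid what is visible of it).
The state is a dict: "time_s": time; "q": joint angles; "dq": joint speeds; "joint_efforts": joint torques, N m; "eef_pos": TCP position; "eef_rot": TCP orientation; "wrist_force": force on the tool from outside, world axes, zero at the start; "torque": the same for the moment, N m; "opening": opening from 0.0 (shut) to 1.0 (fully open).
Only numpy, scipy, OpenCV 4.12 (cv2) and the standard library are available. Lean on these libraries where they do the work, as an engineer would, in place of code of your own. Each camera call takes 0.05 s, during which the arm holds its last target. There are 200 camera calls.

TASK

The spray bottle has toppled against the garnish box and hangs over its open compartments. Push the bottle back until it stands upright by itself on the worktop in front of the box, then tip the two open lids over and push them fully shut. Work with light pushes of the fingers only: grip and lift nothing, and leave the blue dish, the timer and the white pack tray where they are.

Things in the scene. Friction and masses are not known exactly. Their poses are not given: they have to be found in the camera images.
- spray_bottle: Loose white spray bottle, green trigger head, 0.6 kg, 276 mm tall; round body 100 mm across up to 150 mm height, tapering to the neck at 225. Origin in its underside, z along it to the head. At the start it leans 33 degrees over its own +y side: foot edge on the worktop in front of the box, body on the box's front rim. Below about 20 degrees of lean it swings upright by its own weight.
- bottle_head (a point): Middle of the bottle's head, 255 mm above its foot on the axis. The head (234 to 276 mm above the foot) is 87 mm long along the bottle's x and 36 mm wide along its y, so its face toward the lids is 18 mm from this point. At the start it hangs over the open compartments, 0.21 to 0.24 m up; a slow push of about 1 N here moves the bottle.
- garnish_box: Steel garnish box, fixed, 144 x 301 x 105 mm high. Origin under its middle on the worktop; x to its back (hinges), -x its front, y to its left. Compartments: left (y = +100 mm, shut lid that does not move), middle (y = 0, orange carrot), right (y = -100 mm, pale garnish). Front rim at x = -58 mm, 100 mm high. The lids hinge along y at x = +69 mm, 107.5 mm high.
- garnish_box_lid_3 (a joint): Angle of the right lid, rad: 0 shut and flush, 1.57 upright; about 1.5 at the start. Steel sheet 97 mm wide (box y = -149 to -52 mm) reaching 127 mm from the hinge; outer face 3 mm below the hinge axis when shut, toward the back of the box when open. A stiff hinge keeps it at any angle; 1 to 2 N at the free edge turns it.
- garnish_box_lid_2 (a joint): Angle of the middle lid (over the carrot, box y = -48 to 48 mm), rad: the same build and behaviour as the right lid.
- right_lid_edge (a point): Middle of the free edge of the right lid, on its outer face.
- middle_lid_edge (a point): Middle of the free edge of the middle lid, on its outer face.
- dish_blue: Loose small dark blue dish, 84 mm across, 24 mm high, standing on the shut left lid, its rim 128 mm above the worktop. Origin in the middle of its underside. To be left alone.
- timer: Loose white kitchen timer standing on its edge in front of the left compartment, 21 x 68 x 66 mm (66 high). Origin in the middle of its underside. To be left alone.
- pack_tray: Loose white food pack tray, 135 x 195 x 24 mm, on the worktop to the left of the box. Origin in the middle of its underside. To be left alone.

How it is judged:
On the way, in this order (a step that is already met when the one before it is completed fails the run):
1. the spray bottle has been pushed back and stands upright (angle between spray_bottle's own z axis and vertical below 0.1 rad), for 0.3 s.
2. then both open lids are shut (value of joint each of garnish_box_lid_2, garnish_box_lid_3 below 0.05 rad), for 0.2 s.
At the end, for the whole second after the job is handed in: the bottle stands upright (within 0.1 rad), at rest on the worktop in front of the box (its axis 105 to 240 mm in front of the box's middle), and the middle and right lids are shut (within 0.05 rad) (all of step 2 and angle between spray_bottle's own z axis and vertical below 0.1 rad and height (world z) of spray_bottle below 0.006 m and x of spray_bottle in the frame of garnish_box between -0.24 and -0.105 m and linear speed of spray_bottle below 0.02 m/s); the robot touches nothing.
It fails at once if the bottle is lifted off the worktop (height (world z) of spray_bottle above 0.05 m).
It fails at once if the bottle is gripped or pushed hard (over 20 N) (contact force between the fingers and spray_bottle above 20 N).
It fails at once if a lid is gripped or pushed hard while it swings over (over 30 N), or the box or a lid is pressed with over 80 N (contact force between the fingers and garnish_box above 80 N or (contact force between the fingers and garnish_box above 30 N and value of joint garnish_box_lid_2 between 0.1 and 1.3 rad) or (contact force between the fingers and garnish_box above 30 N and value of joint garnish_box_lid_3 between 0.1 and 1.3 rad)).
It fails at once if the blue dish, the timer or the white pack tray is moved by over 20 mm or knocked over (distance of any of dish_blue, timer, pack_tray from where it was at the start of the episode above 0.02 m or angle between timer's own z axis and vertical above 0.4 rad).
It also fails if it takes over 67 s, if anything falls off the work surface, if the arm or the gripper's body presses on something with over 40 N, if the wrist force passes 120 N, or if a joint passes its speed limit or range.

## Working session

There is one attempt and no reset: what is moved stays moved. The work goes in short steps, Python scripts to look and compute and a tool call to move; the robot and the scene stay as the last step left them, time stands still between calls to the robot, and variables do not carry over. Pictures are saved under pics/ and viewed, about 8 in all and at most 12, crops included, and the job is handed in when it is done.

Besides the shell and the picture viewer there is one more tool, called as name(argument=value, ...), one argument or row to a line, values as JSON. move_arm: Moves the arm, as the interface text tells. Its arguments: {"type":"object","properties":{"motion":{"type":"array","items":{"type":"array"}}},"required":["motion"]}

```bash
mkdir -p pics; cat > h.py <<'E'
import numpy as np, cv2
from bench import monitor, viewer, workorder, spotter
def cal(n):
    c=viewer.calibration(n); f=240/np.tan(np.radians(c['fovy'])/2); return f,c['cx'],c['cy'],np.array(c['extrinsics'])
def ray(n,u,v):
    f,cx,cy,T=cal(n); d=T[:3,:3]@np.array([(u-cx)/f,(v-cy)/f,1]); return T[:3,3],d
def onz(n,u,v,z):
    o,d=ray(n,u,v); return o+d*(z-o[2])/d[2]
def proj(n,P):
    f,cx,cy,T=cal(n); p=(np.atleast_2d(P)-T[:3,3])@T[:3,:3]; return np.c_[p[:,0]/p[:,2]*f+cx,p[:,1]/p[:,2]*f+cy]
E
python3 - <<'E'
from h import *
for n in ('scene','top'):
    im=viewer.camera(n); cv2.imwrite(f'pics/{n}0.png',im)
    T=cal(n)[3]; print(n,cal(n)[:3],T.round(3).tolist())
    for k in ('spray_bottle','bottle_head','garnish_box','right_lid_edge','middle_lid_edge','dish_blue','timer','pack_tray'):
        r=spotter.search_frame(n,k); print(k,[(round(x['score'],2),(np.array(x['centre'])*[640,480]).round(0).tolist()) for x in r[:3]])
o=monitor.get_obs();print(o['eef_pos'],o['eef_rot'],o['time_s'])
E
```

```text
scene (np.float64(452.28860255694383), 319.5861898696498, 239.0189571459326) [[0.607, -0.544, 0.579, 0.04], [-0.794, -0.397, 0.46, -0.205], [-0.02, -0.739, -0.673, 0.746], [0.0, 0.0, 0.0, 1.0]]
spray_bottle [(0.78, [369.0, 311.0])]
bottle_head [(0.62, [366.0, 313.0])]
garnish_box [(0.78, [392.0, 263.0]), (0.54, [422.0, 238.0])]
right_lid_edge [(0.88, [423.0, 237.0])]
middle_lid_edge [(0.82, [374.0, 209.0]), (0.19, [421.0, 236.0])]
dish_blue [(0.94, [312.0, 244.0])]
timer [(0.84, [272.0, 317.0])]
pack_tray [(0.97, [249.0, 228.0])]
top (np.float64(451.6554535346373), 320.8016124457218, 241.26839071071606) [[-0.026, -0.984, 0.175, 0.402], [-1.0, 0.026, -0.006, 0.194], [0.001, -0.176, -0.984, 0.99], [0.0, 0.0, 0.0, 1.0]]
spray_bottle [(0.72, [397.0, 276.0])]
bottle_head [(0.77, [397.0, 275.0])]
garnish_box [(0.9, [353.0, 219.0])]
right_lid_edge [(0.76, [408.0, 190.0])]
middle_lid_edge [(0.87, [348.0, 192.0])]
dish_blue [(0.82, [302.0, 241.0])]
timer [(0.67, [399.0, 276.0]), (0.52, [308.0, 310.0])]
pack_tray [(0.72, [199.0, 240.0])]
[0.18726309 0.54366769 0.23929588] [-1.03810918e-05  1.65122719e-01  9.86273029e-01  1.23186135e-05] 0.9
```

View pics/scene0.png

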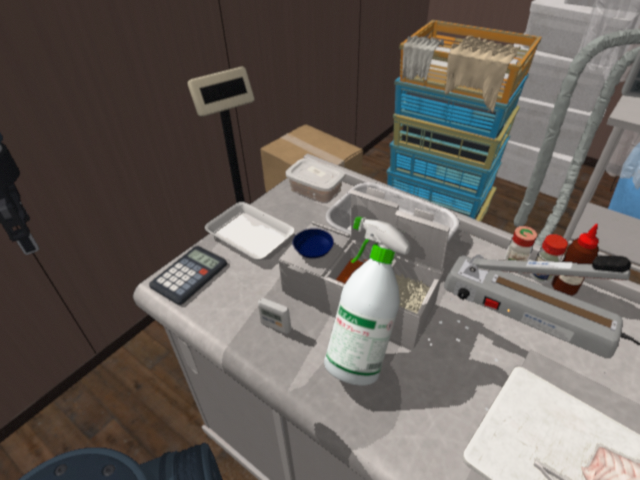

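View pics/top0.png

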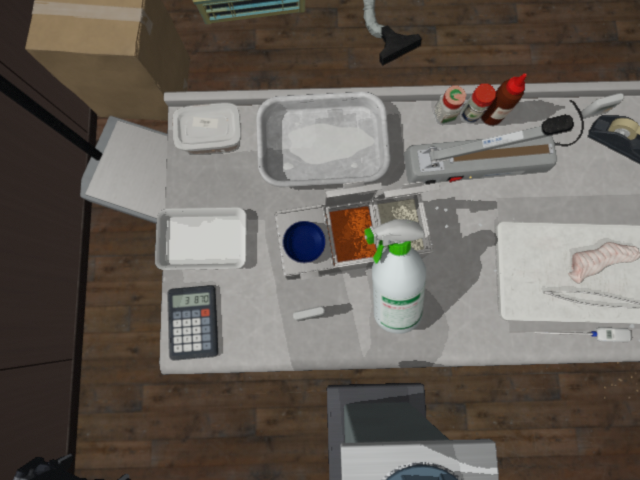

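The bottle (top view: foot ≈(398,318), head ≈(397,235)) leans away from the robot onto the box. The box spans ≈(278–428, 195–275) and is slightly rotated, with the lids open at its back edge. The dish is at (303,242) and the timer at (308,312). I'll zoom in to fit the box pose.

```bash
python3 - <<'E'
from h import *
a=cv2.imread('pics/top0.png')[170:340,260:450]; b=cv2.imread('pics/scene0.png')[170:390,250:470]
a=cv2.resize(a,(400,358),interpolation=2); b=cv2.resize(b,(400,400),interpolation=2)
a=cv2.resize(cv2.imread('pics/top0.png')[175:335,265:445],(540,480),interpolation=2)
cv2.imwrite('pics/c0.png',a)
# guess box pose from rough corners on top z=.105: front-left,(280,275) back-left (277,212) back-right(426,195) front right
for u,v,z in((280,275,.1),(277,212,.105),(426,195,.105),(303,242,.128),(308,312,.066),(398,328,0)): print((u,v),onz('top',u,v,z).round(3))
E
```

```text
(280, 275) [0.495 0.271 0.1  ]
(277, 212) [0.622 0.276 0.105]
(426, 195) [ 0.649 -0.027  0.105]
(303, 242) [0.555 0.224 0.128]
(308, 312) [0.422 0.219 0.066]
(398, 328) [ 0.384  0.027 -0.   ]
```

View pics/c0.png

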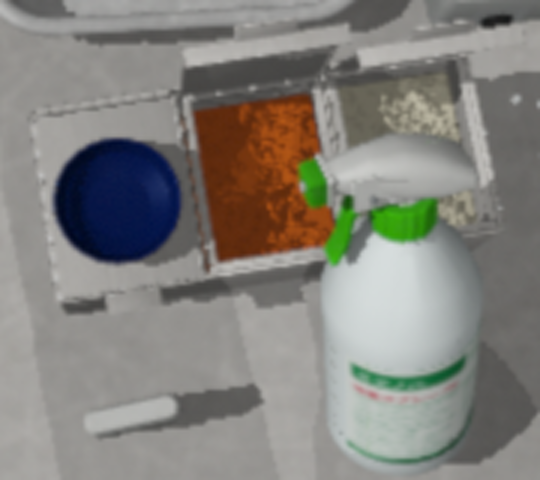

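```bash
cat >> h.py <<'E'
from scipy.optimize import least_squares
def Rz(a): c,s=np.cos(a),np.sin(a); return np.array([[c,-s,0],[s,c,0],[0,0,1]])
def b2w(p,P): return np.atleast_2d(P)@Rz(p[2]).T+[p[0],p[1],0]
def lidpts(th,y0,y1):  # outer face -z 3mm below hinge when shut -> outer is upper face at z=-3mm
    r=np.array([[-.003*0-.127*np.cos(th)+.003*-np.sin(th)*-1, .127*np.sin(th)-.003*np.cos(th)]])[0]
    return np.array([[.069+r[0],y,.1075+r[1]] for y in (y0,y1)])
E
python3 - <<'E'
from h import *
px=np.array([(32,115),(62,300),(498,232),(468,62)])/3+[265,175]
M=np.array([[.07,.15,.105],[-.06,.15,.1],[-.06,-.15,.1],[.07,-.15,.105]])
f=lambda p:(proj('top',b2w(p,M))-px).ravel()
r=least_squares(f,[.57,.13,.1]); p=r.x; print(p,r.fun.round(1)); np.save('box.npy',p)
# bottle: fit base xy, lean dir, lean 33deg with head centre
def bot(q,h,rad=0): 
    d=np.array([np.cos(q[2]),np.sin(q[2])]); l=np.radians(33)
    ax=np.array([*(d*np.sin(l)),np.cos(l)])
    # pivot foot edge q[:2], centre of underside = edge - .05*(toward lean, downwards)
    c=np.array([*q[:2],0])+.05*np.array([*(-d*np.cos(l)),np.sin(l)])
    return c+ax*h
for th in (1.5,):
  for im,n in (('top0','top'),('scene0','scene')):
    I=cv2.imread(f'pics/{im}.png')
    P=np.array([[s,t,z] for z in (0,.105) for s,t in((-.072,-.15),(-.072,.15),(.072,.15),(.072,-.15))])
    Q=proj(n,b2w(p,P)).astype(int)
    for z in (0,4): cv2.polylines(I,[Q[z:z+4]],True,(0,0,255))
    for a,b in((-.149,-.052),(-.048,.048)):
        E=lidpts(th,a,b); H=np.array([[.069,b,.1075],[.069,a,.1075]])
        cv2.polylines(I,[proj(n,b2w(p,np.r_[E,H])).astype(int)],True,(0,255,255))
    # bottle: axis leaning along box +x at foot y unknown
    for yb in (-.06,):
      d=Rz(p[2])[:,0]; l=np.radians(33); ax=d*np.sin(l)+np.array([0,0,np.cos(l)])
      # body touches front rim (-.058,.1): perpendicular distance 50mm or foot
      nx=np.array([np.cos(l),-np.sin(l)]); # outward normal toward box (x,z)
      # lower line passes rim; hits z=0 at x:
      xe=-.058-.1*np.tan(l); c=np.array([xe-.05*np.cos(l),.05*np.sin(l)])
      C=b2w(p,[[c[0],yb,c[1]]])[0]
      ring=lambda h,rd:np.array([C+ax*h+rd*(np.cos(t)*Rz(p[2])[:,1]+np.sin(t)*np.cross(ax,Rz(p[2])[:,1])) for t in np.linspace(0,6.28,25)])
      for h,rd in((0,.05),(.15,.05),(.225,.018)): cv2.polylines(I,[proj(n,ring(h,rd)).astype(int)],True,(255,0,255))
      print(n,'foot',C,'head',C+ax*.255,proj(n,C+ax*.255))
    s=(slice(150,350),slice(250,450)) if n=='top' else (slice(180,390),slice(240,470))
    cv2.imwrite(f'pics/o_{n}.png',cv2.resize(I[s],None,fx=2.8,fy=2.8,interpolation=2))
a=cv2.imread('pics/o_top.png');b=cv2.imread('pics/o_scene.png')
h=560; A=cv2.resize(a,(400,400));B=cv2.resize(b,(400,400)); cv2.imwrite('pics/o.png',np.hstack([A,B]))
E
```

```text
[0.56891411 0.12240637 0.11678948] [-0.6 -0.9 -2.1  1.5  2.   2.7  0.7 -3.7]
top foot [0.41215442 0.04360326 0.02723195] head [0.55009128 0.05978648 0.24109295] [[397.46373334 230.7240359 ]]
scene foot [0.41215442 0.04360326 0.02723195] head [0.55009128 0.05978648 0.24109295] [[384.80681801 233.70229506]]
```

View pics/o.png

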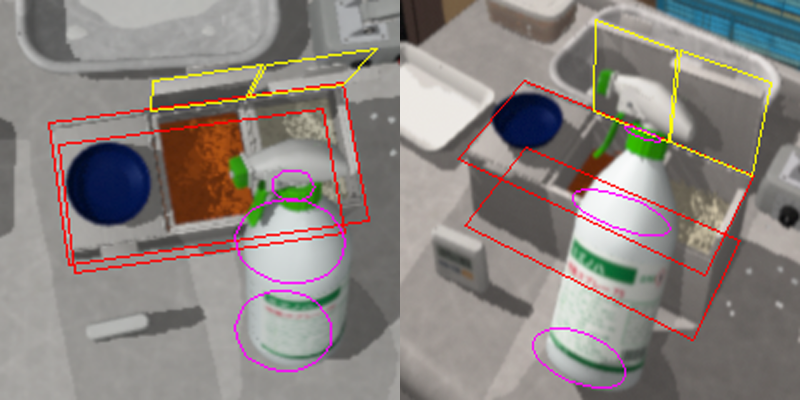

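The overlay shows the top view fitting roughly, while the scene view is a few pixels off. I need a closer scene crop for a joint fit.

```bash
python3 - <<'E'
from h import *
cv2.imwrite('pics/c1.png',cv2.resize(cv2.imread('pics/scene0.png')[180:390,250:470],None,fx=2.8,fy=2.8,interpolation=2)[:600])
E
```

```text
(no output)
```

View pics/c1.png

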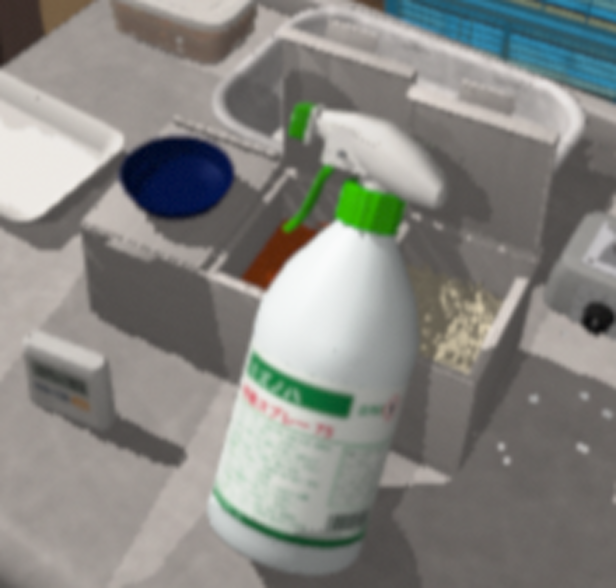

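```bash
python3 - <<'E'
from h import *
S=np.array([(85,235),(175,122),(470,378),(540,250)])/2.8+[250,180]
MS=np.array([[-.06,.15,.102],[.07,.15,.105],[-.06,-.15,.102],[.07,-.15,.105]])
T=np.array([(32,115),(62,300),(498,232),(468,62)])/3+[265,175]
MT=MS[[1,0,2,3]]
LS=np.array([(282,38),(415,72),(412,88),(560,135)])/2.8+[250,180]
def f(p):
    L=np.r_[lidpts(p[3],.048,-.048),lidpts(p[4],-.052,-.149)]
    return np.r_[proj('scene',b2w(p,MS))-S,proj('top',b2w(p,MT))-T,proj('scene',b2w(p,L))-LS].ravel()
r=least_squares(f,[.57,.12,.12,1.5,1.5],loss='soft_l1'); p=r.x; print(p.round(4)); print(f(p).reshape(-1,2).round(1)); np.save('box.npy',p)
L=np.r_[lidpts(p[3],.048,-.048),lidpts(p[4],-.052,-.149)]
print('lid in top crop',((proj('top',b2w(p,L))-[265,175])*3).round(0).tolist())
# bottle fit: outline
d0={}
def axis(q):
    l=np.radians(33);d=np.array([np.cos(q[2]),np.sin(q[2]),0]);return d*np.sin(l)+np.array([0,0,np.cos(l)]),d,l
def C(q):
    ax,d,l=axis(q); return np.array([q[0],q[1],0])+.05*np.sin(l)*np.array([0,0,1])-.05*np.cos(l)*d
# axis pixels: cap(green collar) centre h~.225 and bottom: scene collar (370,208), top collar (405,218); foot bottom extreme
obs=[('scene',.228,np.array((370,208))/2.8+[250,180]),('top',.228,np.array((405,215))/3+[265,175])]
# body mid widths at h=.075: scene edges (235,430)-(395,470)?; base band ring h~.02: scene ends (215,495),(362,545); top (333,430),(470,430)
obs+=[('scene',.025,np.array((288,520))/2.8+[250,180]),('top',.025,np.array((401,425))/3+[265,175])]
def g(q):
    ax=axis(q)[0]; return np.concatenate([(proj(n,C(q)+ax*h)[0]-u) for n,h,u in obs])
r=least_squares(g,[.47,.05,.1]); q=r.x; print('bottle',q.round(3),r.fun.round(1)); ax=axis(q)[0]
Rb=Rz(p[2]).T
for h in(0,.15,.255): w=C(q)+ax*h; print(h,w.round(3),'box',(Rb@(w-[p[0],p[1],0])).round(3))
E
```

```text
[0.5717 0.1228 0.1336 1.456  1.3704]
[[-2.9 -2.8]
 [-2.2 -0.3]
 [ 1.3  3.9]
 [ 0.4  1.5]
 [-1.2 -0.9]
 [-1.7  1.2]
 [ 2.2 -0.1]
 [-0.3 -6.1]
 [ 0.1 -1.6]
 [-0.2  1.1]
 [ 0.6  0.2]
 [ 0.3  0.2]]
lid in top crop [[184.0, 53.0], [347.0, 27.0], [357.0, 45.0], [521.0, 19.0]]
bottle [0.443 0.034 0.192] [-1.7  0.6  1.9  1.7 -1.6 -1.6  1.8 -3.4]
0 [0.401 0.026 0.027] box [-0.182 -0.073  0.027]
0.15 [0.482 0.042 0.153] box [-0.1   -0.068  0.153]
0.255 [0.538 0.053 0.241] box [-0.043 -0.065  0.241]
```

Box: (0.572, 0.123), yaw ≈7.7°. The bottle head is near box (-0.03, -0.065, 0.24), and the lid edges are near x=+0.05. Plan: put the half-open fingers between the head and the lids with tool x = −box x, then push along tool +x.

```bash
cat >> h.py <<'E'
from scipy.spatial.transform import Rotation as R
def st():
    o=monitor.get_obs(); w,x,y,z=o['eef_rot']; return o,np.array(o['eef_pos']),R.from_quat([x,y,z,w])
def plan(bx,by,z,pitch=0,yaw=0):
    """units (shift,turn) to box-frame TCP target, tool x=-box x, tool y=box y"""
    p=np.load('box.npy'); o,P,r=st(); t=b2w(p,[[bx,by,0]])[0]; t[2]=z
    B=Rz(p[2]); G=R.from_matrix(np.c_[-B[:,0],B[:,1],[0,0,-1]])*R.from_euler('yz',[pitch,yaw],degrees=True)
    print('shift',(r.inv().apply(t-P)/.06).round(2),'turn',(np.degrees((r.inv()*G).as_rotvec())/8).round(2))
def where():
    p=np.load('box.npy'); o,P,r=st(); q=Rz(p[2]).T@(P-[p[0],p[1],0])
    print('t',round(o['time_s'],2),'box TCP',q.round(4),'F',np.round(o['wrist_force'],1),'op',round(o['opening'],2))
E
python3 -c "
from h import *
where(); plan(.022,-.065,.36); plan(.022,-.065,.228)"
```

```text
t 0.9 box TCP [-0.3249  0.4684  0.2393] F [-0.3  0.2 -0.8] op 1.0
shift [-9.16 -5.35 -2.01] turn [ 0.   -0.   -3.33]
shift [-9.16 -5.35  0.19] turn [ 0.   -0.   -3.33]
```

move_arm(
  motion=[
    [[0, 0, -1], [0, 0, 0], 50],
    [[0, 0, -2], [0, 0, -0.5], 50],
    [[-0.9, -0.5, -2], [0, 0, -1], 50],
    [[-1.8, -1, -2], [0, 0, -1.5], 50],
    [[-2.7, -1.5, -2], [0, 0, -2], 50],
    [[-3.6, -2, -2], [0, 0, -2.5], 50],
    [[-4.5, -2.6, -2], [0, 0, -3], 50],
    [[-5.4, -3.1, -2], [0, 0, -3.33], 50],
    [[-6.3, -3.6, -2], [0, 0, -3.33], 50],
    [[-7.2, -4.2, -2], [0, 0, -3.33], 50],
  ],
)

```text
time_s: 2.15
eef_pos: [0.5128, 0.1656, 0.3595]
eef_rot: [0.0, -0.066, 0.998, 0.0]
wrist_force: [0.2, 1.4, 0.5]
opening: 0.501
```

```bash
python3 -c "
from h import *
where(); plan(.022,-.065,.36); plan(.022,-.065,.228)"
```

```text
t 2.15 box TCP [-0.0527  0.0503  0.3595] F [0.2 1.4 0.5] op 0.5
shift [-1.25 -1.92 -0.01] turn [ 0.    0.01 -0.  ]
shift [-1.24 -1.92  2.19] turn [ 0.    0.01 -0.  ]
```

Move above the gap, settle, then look before descending.

move_arm(
  motion=[
    [[-0.6, -0.8, 0], [0, 0, 0], 50],
    [[-1.24, -1.6, 0], [0, 0, 0], 50],
    [[-1.24, -1.92, 0.4], [0, 0, 0], 50],
    [[-1.24, -1.92, 0.8], [0, 0, 0], 50],
    [[-1.24, -1.92, 0.8], [0, 0, 0], 50],
  ],
)

```text
time_s: 2.78
eef_pos: [0.5995, 0.0627, 0.3089]
eef_rot: [-0.002, -0.066, 0.998, 0.0]
wrist_force: [-0.3, -0.7, -0.0]
opening: 0.502
```

```bash
python3 - <<'E'
from h import *
where()
for n,s in(('top',(slice(150,310),slice(300,460))),('scene',(slice(140,320),slice(320,500)))):
    im=viewer.camera(n); cv2.imwrite(f'pics/{n}1.png',cv2.resize(im[s],(400,400),interpolation=2))
cv2.imwrite('pics/d1.png',np.hstack([cv2.imread('pics/top1.png'),cv2.imread('pics/scene1.png')]))
E
```

```text
t 2.77 box TCP [ 0.0196 -0.0632  0.3089] F [-0.3 -0.7 -0. ] op 0.5
```

View pics/d1.png

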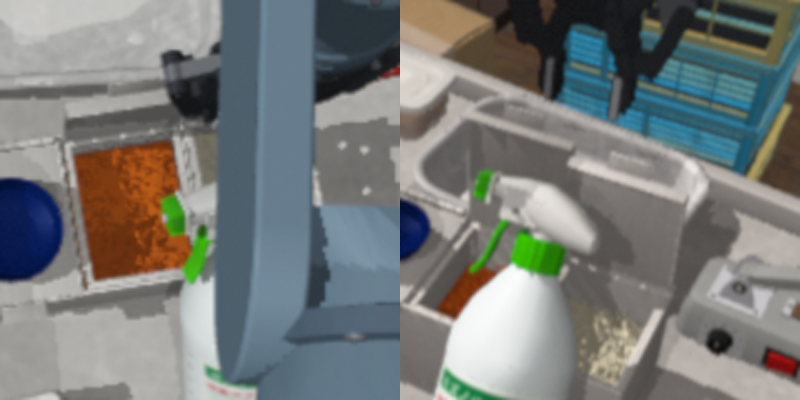

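```bash
python3 - <<'E'
from h import *
p=np.load('box.npy')
for y in(-.0632+.028,-.0632-.028): print(proj('scene',b2w(p,[[.0196,y,.305],[.0196,y,.225]])).round(0).tolist())
E
```

```text
[[386.0, 183.0], [383.0, 220.0]]
[[418.0, 193.0], [412.0, 230.0]]
```

The finger tips project where expected (scene ≈(387,183),(417,192)), and below that they'll sit behind the head. Descending.

move_arm(
  motion=[
    [[0, 0, 0.3], [0, 0, 0], 50],
    [[0, 0, 0.6], [0, 0, 0], 50],
    [[0, 0, 0.9], [0, 0, 0], 50],
    [[0, 0, 1.2], [0, 0, 0], 50],
    [[0, 0, 1.35], [0, 0, 0], 50],
    [[0, 0, 1.35], [0, 0, 0], 50],
  ],
)

```text
time_s: 3.62
eef_pos: [0.6002, 0.063, 0.2293]
eef_rot: [-0.001, -0.066, 0.998, 0.0]
wrist_force: [-1.0, 0.3, -1.2]
opening: 0.5
```

```bash
python3 - <<'E'
from h import *
where()
s=(slice(140,320),slice(320,500)); im=viewer.camera('scene'); cv2.imwrite('pics/s2.png',cv2.resize(im[s],(500,500),interpolation=2))
E
```

```text
t 3.62 box TCP [ 0.0203 -0.063   0.2293] F [-1.   0.3 -1.2] op 0.5
```

View pics/s2.png

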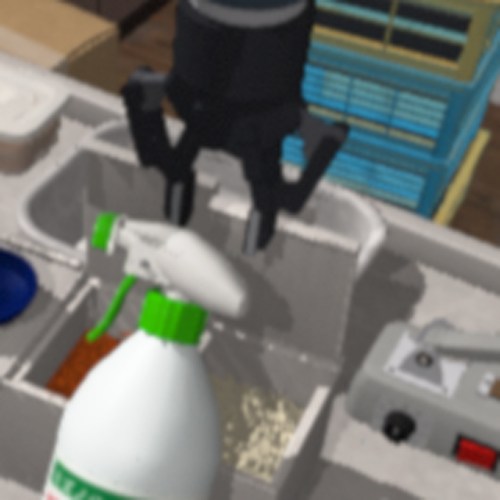

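The fingers sit behind the head, clear of head and lids (tips at crop ≈(178,215) and (255,250)). Pushing slowly.

move_arm(
  motion=[
    [[0.1, 0, 0], [0, 0, 0], 50],
    [[0.2, 0, 0], [0, 0, 0], 50],
    [[0.3, 0, 0], [0, 0, 0], 50],
    [[0.4, 0, 0], [0, 0, 0], 50],
    [[0.5, 0, 0], [0, 0, 0], 50],
    [[0.6, 0, 0], [0, 0, 0], 50],
    [[0.7, 0, 0], [0, 0, 0], 50],
    [[0.8, 0, 0], [0, 0, 0], 50],
    [[0.9, 0, 0], [0, 0, 0], 50],
    [[1.0, 0, 0], [0, 0, 0], 50],
  ],
)

```text
time_s: 4.92
eef_pos: [0.5407, 0.055, 0.2302]
eef_rot: [-0.0, -0.067, 0.998, 0.0]
wrist_force: [0.6, -0.2, -0.6]
opening: 0.499
```

```bash
python3 - <<'E'
from h import *
where()
im=viewer.camera('scene'); cv2.imwrite('pics/s3.png',cv2.resize(im[140:400,300:520],(440,520),interpolation=2))
where()
E
```

```text
t 4.92 box TCP [-0.0397 -0.063   0.2302] F [ 0.6 -0.2 -0.6] op 0.5
t 4.97 box TCP [-0.0403 -0.0629  0.2302] F [ 0.4 -0.1 -0.4] op 0.5
```

View pics/s3.png

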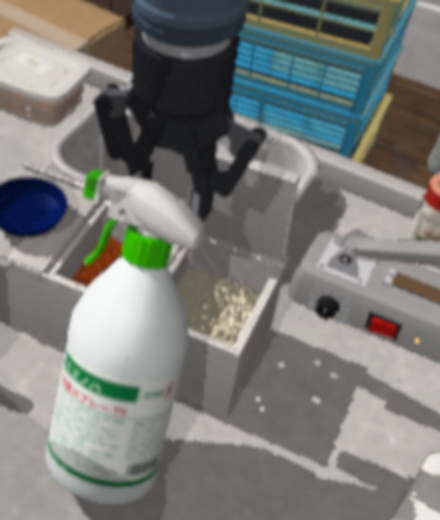

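The head has moved with the fingers (collar went from (382,254) to (374,265)). Continuing.

move_arm(
  motion=[
    [[0.08, 0, 0], [0, 0, 0], 50],
    [[0.16, 0, 0], [0, 0, 0], 50],
    [[0.24, 0, 0], [0, 0, 0], 50],
    [[0.32, 0, 0], [0, 0, 0], 50],
    [[0.4, 0, 0], [0, 0, 0], 50],
    [[0.48, 0, 0], [0, 0, 0], 50],
    [[0.56, 0, 0], [0, 0, 0], 50],
  ],
)

```text
time_s: 5.85
eef_pos: [0.5076, 0.0506, 0.2303]
eef_rot: [0.0, -0.067, 0.998, -0.0]
wrist_force: [0.4, -0.6, -0.0]
opening: 0.498
```

```bash
python3 - <<'E'
from h import *
where()
im=viewer.camera('scene'); cv2.imwrite('pics/s4.png',cv2.resize(im[140:400,300:520],(440,520),interpolation=2))
E
```

```text
t 5.85 box TCP [-0.0731 -0.063   0.2303] F [ 0.4 -0.6 -0. ] op 0.5
```

View pics/s4.png

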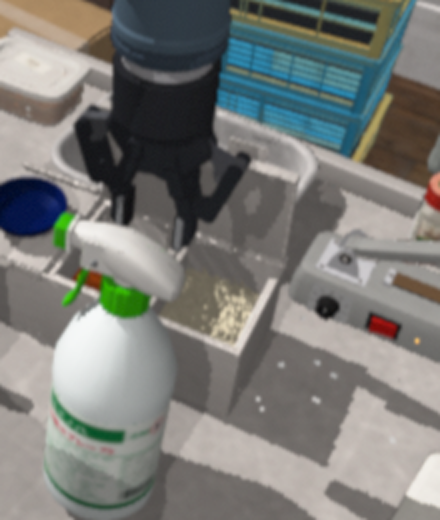

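The bottle is now swinging upright away from the fingers (collar at (425... crop (125,290)). I'll let it settle with the arm still.

move_arm(
  motion=[
    [[0, 0, 0], [0, 0, 0], 50],
    [[0, 0, 0], [0, 0, 0], 50],
    [[0, 0, 0], [0, 0, 0], 50],
    [[0, 0, 0], [0, 0, 0], 50],
    [[0, 0, 0], [0, 0, 0], 50],
    [[0, 0, 0], [0, 0, 0], 50],
  ],
)

```text
time_s: 6.65
eef_pos: [0.5079, 0.0506, 0.2303]
eef_rot: [-0.0, -0.067, 0.998, -0.0]
wrist_force: [-0.1, -1.0, 0.7]
opening: 0.501
```

```bash
cat >> h.py <<'E'
def upright(): # fit standing bottle xy to scene outline
    m=None
    viewer.camera('scene'); m=spotter.outline_of('scene','spray_bottle')
    if not m: return print('none')
    m=m[0]['region']; ys,xs=np.nonzero(m); p=np.load('box.npy')
    t=np.linspace(0,2*np.pi,40)
    def sil(x,y,lean=0,az=0):
        pts=[]
        for h,r in((0,.05),(.05,.05),(.1,.05),(.15,.05),(.19,.034),(.225,.018)): pts.append(np.c_[r*np.cos(t),r*np.sin(t),0*t+h])
        P=R.from_rotvec([-lean*np.sin(az),lean*np.cos(az),0]).apply(np.vstack(pts))
        h=cv2.convexHull(proj('scene',P+[x,y,0]).astype(np.float32)).astype(int)
        z=np.zeros((480,640),np.uint8); cv2.fillConvexPoly(z,h,1); return z>0
    from scipy.optimize import differential_evolution as de
    # exclude the head: compare only rows below collar top
    def cost(v):
        s=sil(*v); top=np.nonzero(s)[0].min()+3; a=m.copy(); a[:top]=0; return (a^s).sum()
    r=de(cost,[(.33,.48),(-.05,.12),(-.3,.6),(-.4,.8)],seed=1,maxiter=40,popsize=10)
    v=r.x; print('bottle lean deg',round(np.degrees(v[2]),1),'az',round(v[3],2),'xy',v[:2].round(3),'box',(Rz(p[2]).T@[v[0]-p[0],v[1]-p[1],0]).round(3),'cost',r.fun,m.sum())
    r2=de(lambda v:cost([*v,0,0]),[(.33,.48),(-.05,.12)],seed=1,maxiter=30); print('upright fit',r2.x.round(3),r2.fun)
E
python3 -c "
from h import *
where();upright()"
```

```text
t 6.65 box TCP [-0.0728 -0.063   0.2303] F [-0.1 -1.   0.7] op 0.5
bottle lean deg -6.4 az 0.48 xy [0.416 0.033] box [-0.166 -0.068  0.   ] cost 413.0 7386
upright fit [0.413 0.033] 475.0
```

The outline fit says the bottle stands at box x≈-0.167, near upright. Next I check arm clearance over the bottle for closing the lids: retreat up first, then measure the arm geometry from the joint data.

```bash
python3 - <<'E'
from h import *
p=np.load('box.npy')
for z in (.33,.36,.4,.44,.48): print(z,proj('scene',b2w(p,[[-.0403,-.063,z]])).round(0).tolist())
print(monitor.get_obs()['q'], np.hypot(*st()[1][:2]))
plan(-.05,-.065,.40);plan(.15,-.10,.40)
upright()
E
```

```text
0.33 [[389.0, 195.0]]
0.36 [[390.0, 179.0]]
0.4 [[393.0, 155.0]]
0.44 [[395.0, 130.0]]
0.48 [[398.0, 102.0]]
[-1.33589640e-01  4.38601951e-02  1.77663384e+00  3.07149849e-05
  1.32108630e+00 -1.83753372e+00] 0.5104149914435648
shift [-0.38 -0.03 -2.83] turn [ 0.  0. -0.]
shift [-3.71 -0.61 -2.83] turn [ 0.  0. -0.]
bottle lean deg -5.8 az 0.76 xy [0.417 0.034] box [-0.165 -0.068  0.   ] cost 368.0 7481
upright fit [0.416 0.029] 497.0
```

move_arm(
  motion=[
    [[0, 0, -0.5], [0, 0, 0], 50],
    [[0, 0, -1], [0, 0, 0], 40],
    [[0, 0, -1.5], [0, 0, 0], 30],
    [[0, 0, -2], [0, 0, 0], 20],
  ],
)

```text
time_s: 7.35
eef_pos: [0.5078, 0.0506, 0.3513]
eef_rot: [0.0, -0.067, 0.998, -0.0]
wrist_force: [0.5, -0.8, -0.4]
opening: 0.205
```

```bash
python3 - <<'E'
from h import *
where(); o=monitor.get_obs(); q=o['q']; print(q,np.hypot(*o['eef_pos'][:2]),o['eef_pos'])
plan(.16,-.10,.36);plan(.16,-.10,.215)
upright()
E
```

```text
t 7.35 box TCP [-0.0729 -0.063   0.3513] F [ 0.5 -0.8 -0.4] op 0.2
[-1.33582464e-01 -3.97304648e-02  1.61744443e+00 -1.07710430e-06
  1.56376278e+00 -1.83751999e+00] 0.5103095018622016 [0.50779268 0.05061999 0.35129715]
shift [-3.88 -0.62 -0.14] turn [-0.  0. -0.]
shift [-3.88 -0.61  2.27] turn [-0.  0. -0.]
bottle lean deg -2.5 az 0.69 xy [0.417 0.032] box [-0.166 -0.069  0.   ] cost 333.0 7318
upright fit [0.414 0.03 ] 426.0
```

Bottle stable (lean fit within noise). The arm's wrist sits ≥0.3 m above the TCP and the forearm slopes up, so it clears the bottle. Next: fully open the fingers (pads near y=0 and y=-0.1) and push both lids at once from behind.

```bash
python3 - <<'E'
from h import *
plan(.135,-.05,.36);plan(.135,-.05,.215)
E
```

```text
shift [-3.44  0.22 -0.07] turn [-0.01  0.05 -0.  ]
shift [-3.42  0.23  2.34] turn [-0.01  0.05 -0.  ]
```

move_arm(
  motion=[
    [[-0.7, 0, 0], [0, 0, 0], 40],
    [[-1.4, 0.1, 0], [0, 0, 0], 60],
    [[-2.1, 0.15, 0], [0, 0, 0], 80],
    [[-2.8, 0.2, 0], [0, 0, 0], 100],
    [[-3.44, 0.22, 0], [0, 0, 0], 100],
    [[-3.44, 0.22, 0.6], [0, 0, 0], 100],
    [[-3.44, 0.22, 1.2], [0, 0, 0], 100],
    [[-3.44, 0.22, 1.8], [0, 0, 0], 100],
    [[-3.44, 0.22, 2.3], [0, 0, 0], 100],
    [[-3.44, 0.22, 2.3], [0, 0, 0], 100],
  ],
)

```text
time_s: 8.7
eef_pos: [0.7082, 0.0911, 0.2073]
eef_rot: [-0.004, -0.066, 0.998, 0.0]
wrist_force: [0.3, 0.1, -0.6]
opening: 0.996
```

```bash
python3 - <<'E'
from h import *
where()
for n,s in(('top',(slice(130,330),slice(260,460))),('scene',(slice(140,390),slice(260,510)))):
    im=viewer.camera(n); cv2.imwrite(f'pics/{n}5.png',cv2.resize(im[s],(400,400),interpolation=2))
cv2.imwrite('pics/d5.png',np.hstack([cv2.imread('pics/top5.png'),cv2.imread('pics/scene5.png')]))
o=monitor.get_obs();P=np.array(o['eef_pos'])
th0=1.5
x0,z0=st()[1][0],P[2]
p=np.load('box.npy');q=Rz(p[2]).T@(P-[p[0],p[1],0])
for th in np.r_[1.55,np.arange(1.4,-.05,-.2)]:
    c=np.array([.069-.1*np.cos(th)-.003*np.sin(th)+.011,.1075+.1*np.sin(th)-.003*np.cos(th)])
    print(round(th,2),'tool x',((q[0]-c[0])/.06).round(2),'tool z (tip=TCP)',((q[2]-c[1])/.06).round(2))
E
```

```text
t 8.7 box TCP [ 0.1311 -0.0495  0.2073] F [ 0.3  0.1 -0.6] op 1.0
1.55 tool x 0.98 tool z (tip=TCP) 0.08
1.4 tool x 1.23 tool z (tip=TCP) 0.11
1.2 tool x 1.54 tool z (tip=TCP) 0.21
1.0 tool x 1.84 tool z (tip=TCP) 0.37
0.8 tool x 2.09 tool z (tip=TCP) 0.59
0.6 tool x 2.3 tool z (tip=TCP) 0.85
0.4 tool x 2.45 tool z (tip=TCP) 1.14
0.2 tool x 2.54 tool z (tip=TCP) 1.47
0.0 tool x 2.56 tool z (tip=TCP) 1.8
```

View pics/d5.png

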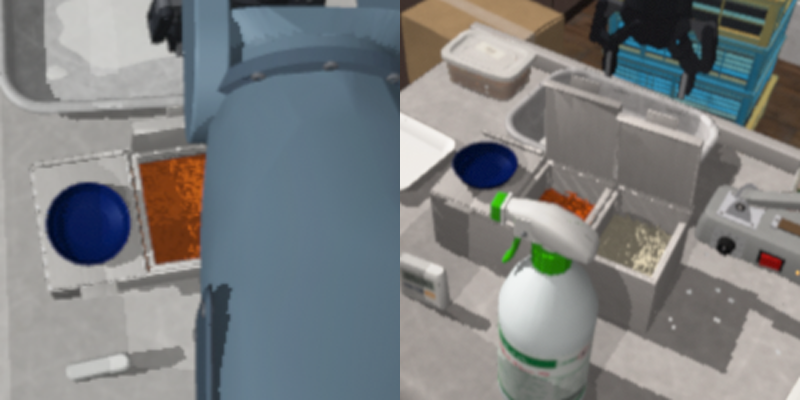

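The bottle stands upright in front of the box. The open fingers are behind both lids (tips at scene ≈(391,187),(440,197)), each lined up with a lid. Starting the arc.

move_arm(
  motion=[
    [[0.4, 0, 0], [0, 0, 0], 100],
    [[0.7, 0, 0], [0, 0, 0], 100],
    [[0.85, 0, 0], [0, 0, 0], 100],
    [[1.0, 0, 0], [0, 0, 0], 100],
    [[1.1, 0, 0.02], [0, 0, 0], 100],
    [[1.2, 0, 0.06], [0, 0, 0], 100],
    [[1.3, 0, 0.1], [0, 0, 0], 100],
    [[1.4, 0, 0.14], [0, 0, 0], 100],
    [[1.5, 0, 0.18], [0, 0, 0], 100],
    [[1.6, 0, 0.23], [0, 0, 0], 100],
  ],
)

```text
time_s: 10.05
eef_pos: [0.6152, 0.0783, 0.1984]
eef_rot: [0.0, -0.067, 0.998, -0.0]
wrist_force: [1.2, 0.3, 1.9]
opening: 0.999
```

```bash
python3 - <<'E'
from h import *
where()
im=viewer.camera('scene'); cv2.imwrite('pics/s6.png',cv2.resize(im[140:390,260:510],(500,500),interpolation=2))
E
```

```text
t 10.05 box TCP [ 0.0372 -0.0499  0.1984] F [1.2 0.3 1.9] op 1.0
```

View pics/s6.png

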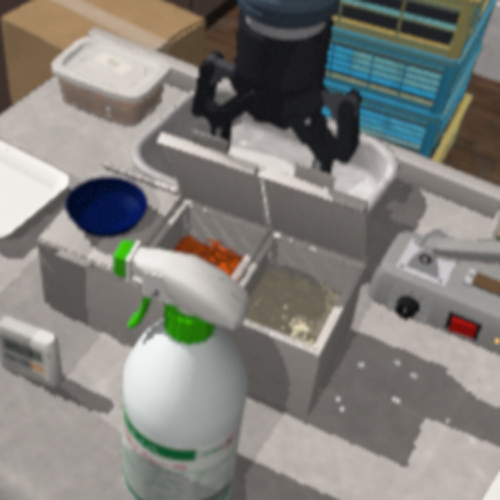

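Both lids are swinging over together at ≈2 N. Continuing the arc.

move_arm(
  motion=[
    [[0.12, 0, 0.06], [0, 0, 0], 100],
    [[0.24, 0, 0.14], [0, 0, 0], 100],
    [[0.37, 0, 0.25], [0, 0, 0], 100],
    [[0.49, 0, 0.36], [0, 0, 0], 100],
    [[0.6, 0, 0.49], [0, 0, 0], 100],
    [[0.7, 0, 0.62], [0, 0, 0], 100],
    [[0.78, 0, 0.76], [0, 0, 0], 100],
    [[0.85, 0, 0.91], [0, 0, 0], 100],
    [[0.9, 0, 1.07], [0, 0, 0], 100],
    [[0.94, 0, 1.22], [0, 0, 0], 100],
  ],
)

```text
time_s: 11.35
eef_pos: [0.5592, 0.0708, 0.1244]
eef_rot: [-0.0, -0.067, 0.998, 0.0]
wrist_force: [-1.3, -0.5, 1.1]
opening: 1.002
```

```bash
python3 -c "
from h import *
where(); upright()"
```

```text
t 11.35 box TCP [-0.0193 -0.0498  0.1244] F [-1.3 -0.5  1.1] op 1.0
bottle lean deg -2.8 az 0.77 xy [0.417 0.033] box [-0.166 -0.068  0.   ] cost 349.0 7303
upright fit [0.415 0.03 ] 454.0
```

move_arm(
  motion=[
    [[0.01, 0, 0.08], [0, 0, 0], 100],
    [[0.02, 0, 0.16], [0, 0, 0], 100],
    [[0.02, 0, 0.24], [0, 0, 0], 100],
    [[0.02, 0, 0.3], [0, 0, 0], 100],
    [[0.02, 0, 0.3], [0, 0, 0], 100],
  ],
)

```text
time_s: 12.08
eef_pos: [0.5584, 0.0707, 0.1069]
eef_rot: [-0.0, -0.066, 0.998, 0.0]
wrist_force: [0.2, -0.6, -0.2]
opening: 0.999
```

move_arm(
  motion=[
    [[0, 0, 0.03], [0, 0, 0], 100],
    [[0, 0, 0.06], [0, 0, 0], 100],
    [[0, 0, 0.08], [0, 0, 0], 100],
    [[0, 0, 0.08], [0, 0, 0], 100],
  ],
)

```text
time_s: 12.58
eef_pos: [0.5585, 0.0707, 0.1024]
eef_rot: [0.0, -0.067, 0.998, 0.0]
wrist_force: [0.1, -0.6, 0.9]
opening: 0.995
```

move_arm(
  motion=[
    [[0, 0, 0.03], [0, 0, 0], 100],
    [[0, 0, 0.06], [0, 0, 0], 100],
    [[0, 0, 0.08], [0, 0, 0], 100],
    [[0, 0, 0.08], [0, 0, 0], 100],
  ],
)

```text
time_s: 13.08
eef_pos: [0.5586, 0.0707, 0.0992]
eef_rot: [0.0, -0.067, 0.998, -0.0]
wrist_force: [-6.3, 0.6, 13.6]
opening: 1.001
```

Force is now 13.6 N with the tips at ≈0.104 m, which is the flush height. A touch more, then retreat straight up.

move_arm(
  motion=[
    [[0, 0, 0.02], [0, 0, 0], 100],
    [[0, 0, 0.02], [0, 0, 0], 100],
    [[0, 0, 0], [0, 0, 0], 100],
    [[0, 0, -0.3], [0, 0, 0], 100],
    [[0, 0, -0.8], [0, 0, 0], 100],
    [[0, 0, -1.5], [0, 0, 0], 100],
    [[0, 0, -2.3], [0, 0, 0], 100],
    [[0, 0, -3.1], [0, 0, 0], 100],
    [[0, 0, -4], [0, 0, 0], 100],
  ],
)

```text
time_s: 14.2
eef_pos: [0.558, 0.0707, 0.3396]
eef_rot: [-0.0, -0.067, 0.998, 0.0]
wrist_force: [0.2, -0.6, 0.1]
opening: 1.004
```

move_arm(
  motion=[
    [[0, 0.8, 0], [0, 0, 0], 100],
    [[0, 1.6, 0], [0, 0, 0], 100],
    [[0, 2.4, 0], [0, 0, 0], 100],
    [[0, 3.2, 0], [0, 0, 0], 100],
    [[0, 4, 0], [0, 0, 0], 100],
    [[0, 4.5, 0], [0, 0, 0], 100],
    [[0, 4.5, 0], [0, 0, 0], 100],
  ],
)

```text
time_s: 15.08
eef_pos: [0.5218, 0.3403, 0.3381]
eef_rot: [0.0, -0.068, 0.998, 0.0]
wrist_force: [0.5, -0.1, 1.2]
opening: 1.002
```

```bash
python3 - <<'E'
from h import *
where()
for n,s in(('top',(slice(130,350),slice(260,480))),('scene',(slice(150,400),slice(250,500)))):
    im=viewer.camera(n); cv2.imwrite(f'pics/{n}7.png',cv2.resize(im[s],(400,400),interpolation=2))
cv2.imwrite('pics/d7.png',np.hstack([cv2.imread('pics/top7.png'),cv2.imread('pics/scene7.png')]))
upright()
for n in('top','scene'):
  for k in('dish_blue','timer','pack_tray'): print(n,k,[(round(x['score'],2),(np.array(x['centre'])*[640,480]).round(0).tolist()) for x in spotter.search_frame(n,k)[:2]])
E
```

```text
t 15.07 box TCP [-0.0205  0.2222  0.3381] F [ 0.5 -0.1  1.2] op 1.0
bottle lean deg -4.7 az 0.8 xy [0.418 0.035] box [-0.164 -0.067  0.   ] cost 316.0 7125
upright fit [0.415 0.03 ] 508.0
top dish_blue [(0.67, [303.0, 241.0])]
top timer [(0.73, [308.0, 314.0])]
top pack_tray [(0.67, [186.0, 262.0])]
scene dish_blue [(0.82, [311.0, 246.0]), (0.74, [368.0, 254.0])]
scene timer [(0.73, [274.0, 316.0]), (0.71, [352.0, 335.0])]
scene pack_tray [(0.6, [250.0, 226.0])]
```

View pics/d7.png

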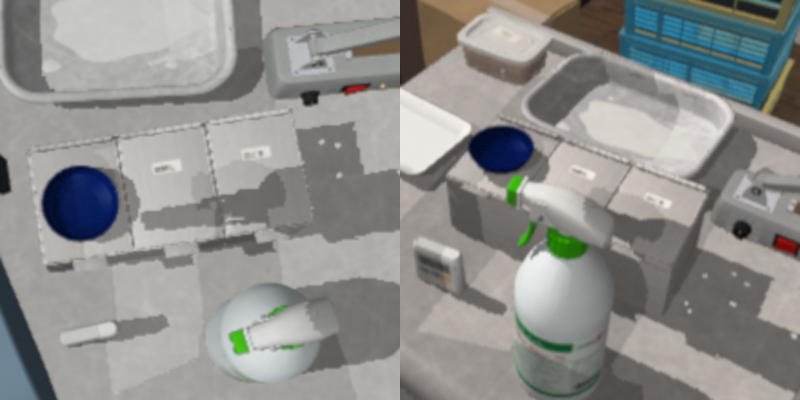

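The top view shows both lids flush with the fixed left lid, the bottle upright at ≈(408,313) px, and the dish and timer unmoved. The arm is clear, so I'll hand in.

```bash
python3 -c "
from h import *
print(workorder.hand_in()); where()"
```

```text
the job is handed in; nothing more can be done
None
the job is handed in; nothing more can be done
```

I pushed the bottle's head back slowly with the half-open fingers until it swung upright by itself. Then I tipped both lids over together with the fully open fingers, pressed them flush, drew the arm clear and handed in at about 15 s; no verdict was reported.

**What the last checks showed:**
- **Bottle:** it stands at rest about 165 mm in front of the box's middle, within the 105 to 240 mm limits. It looks upright in both cameras.
- **Lids:** both look flush with the fixed left lid. The fingertips reached flush height at 13.6 N, then pressed about 1 mm further; I took no force reading at that last press. I did not measure the lid angles directly.
- **Dish and timer:** both were within 2 pixels of where they started.

**Where checks disagreed:**
- The outline fit of the bottle gave leans of 2 to 6 degrees even though it was at rest. It fits only slightly better than a vertical bottle, so I took this as noise; the limit is 5.7 degrees.
- In the top camera the detected centre of the pack tray had shifted to (186, 262) from (199, 240), probably because the arm partly hid the tray. The scene camera put it at (250, 226), against (249, 228) at the start, and the arm never came near it.

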